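# Set the detergent doser to five

### The job

Set the detergent doser on the counter to 5 for the next load of trays: push its spring-loaded dial gently down until it stops, turn it, held down, until the 5 stands square in the small window, and let it rise fully home so that it locks there; then let go. Do not wrench the dial while it is locked or lean hard on its stop, and leave the tray, the bottle, the cup and the sponge where they are.

Things in the scene. Friction and masses are not known exactly. Their poses are not given: they have to be found in the camera images.
- doser: The detergent doser: a fixed low box 220 x 220 mm, 75 mm high, white sides, steel cover, standing on the counter (it does not move). Origin: centre of its underside, on the dial's upright axis. +x points from the dial's axis to the window, z up.
- window (a point): Centre of the window in the doser's cover: an opening 38 mm (along the doser's x) by 40 mm with a black frame, 68 mm from the dial's axis, at the cover's top, 75 mm above the counter. Through it one numeral (34 mm high, black on the white number disc) can be read.
- dial_grip (a point): Point on the dial's upright axis in its black grip bar, 12 mm below the bar's top; it sinks and turns with the dial. x along the bar (and along the doser's x at dial angle 0), z up. The bar is 56 mm long, 12 mm thick and stands 31 mm high on the skirt; pinch it across the 12 mm. 118 mm above the counter when the dial is home.
- skirt (a point): Centre of the top of the dial's round black skirt under the bar, 19 mm below dial_grip: 64 mm across, 8 mm thick, its underside 16 mm above the cover when home. Fingertips may rest on it and push it. More than 15 N on the stop below it (25 N in all with the spring), or a turn that presses the dial against its catch with more than 30 N (about 1.4 N m), damages the doser.
- dial (a joint): Angle of the dial, rad, growing clockwise seen from above. Numerals 1 to 8 stand 45 degrees apart: n is square in the window at (n-1) x 0.7854, so 5 at 3.1416. End stops at -0.15 and 5.65; starts between 0.4 and 2.5. Pressed right down it turns with about 0.1 N m. On a numeral and not pressed 3 mm it is locked, with 1 mm play at 44 mm radius.
- press (a joint): Press depth of the dial, m; 0 = fully up, home. Spring: 5 N at the top, 0.5 N more per mm. A hidden catch lets it pass from one numeral to the next only below a depth that differs each time, 3.5 to 10.5 mm; a rubber stop (12 N/mm) follows 1.2 mm deeper and must be felt. Comes home only within about 2 degrees of a numeral; elsewhere it stays part-way down (up to 3 mm, midway up to 10.5), and may start so.
- tray: Loose steel compartment tray, 240 x 170 x 22 mm, lying on the counter beside the doser; origin at the centre of its underside.
- soap: Loose white soap bottle, 60 mm across, 150 mm high, on the other side of the doser; origin at the centre of its underside.
- cup: Loose white plastic cup, 84 mm across the rim, 70 mm high; origin at the centre of its underside.
- sponge: Loose washing-up sponge, 75 x 110 x 30 mm, lying flat; origin at the centre of its underside.

How it is judged:
At the end, for the whole second after the job is handed in: The numeral 5 stands in the window (dial within 0.06 rad of 3.1416), the dial is fully up and locked (pressed less than 1.5 mm) and at rest (value of joint dial between 3.0816 and 3.2016 rad and value of joint press below 0.0015 m and velocity of joint dial between -0.05 and 0.05 rad/s); the robot touches nothing.
It fails at once if the dial is leaned on its stop with more than 15 N (contact force between stop and dial above 15 N).
It fails at once if the dial is wrenched against its index pin or catch with more than 30 N (contact force between any of pin, bed_c0 and dial above 30 N).
It fails at once if the tray, bottle, cup or sponge is moved more than 15 mm or the bottle or cup tipped (distance of any of tray, soap, cup, sponge from where it was at the start of the episode above 0.015 m or angle between any of soap, cup's own z axis and vertical above 0.3 rad).
It also fails if it takes over 64 s, if anything falls off the work surface, if the arm or the gripper's body presses on something with over 40 N, if the wrist force passes 120 N, or if a joint passes its speed limit or range.

### The arm

A 6-joint arm with a two-finger parallel gripper is mounted at the origin on the work surface. World frame = base frame: x ahead of the robot, y to its left, z up, the work surface at z = 0. Lengths are in m, angles in rad, forces in N, time in s.
With the tool pointing down it reaches from about 0.35 to 0.775 m from the base axis. Payload 7.3 kg.
Tool frame: the origin (TCP) lies at the very end of the fingers, on their centre line; the grasp point (between the pads) lies 19 mm behind it; z points along the fingers, y is the line along which they close (so a half turn about z gives the same grasp; the last joint's range is limited). The gripper opens to 92 mm and grips with 3 to 60 N. Pads are 19 mm wide; open, the fingers measure 130 mm over their backs; the gripper's body (75 mm by 190 mm) begins 47 mm behind the grasp point.
Start: joints at [0.993, 0.342, 1.524, -0, 1.275, -0.146], TCP at [0.22, 0.477, 0.196] pointing down, gripper open.
Joint ranges: [-2.53, 2.53], [-0.77, 2.02], [0.04, 2.7], [-1, 4.14], [0.28, 2.66], [-3.11, 3.11]. Speed limits (rad/s): [2.57, 2.57, 3.14, 3.14, 3.14, 3.14].

### API

Orientations are given as [roll, pitch, yaw] about the fixed x, y, z axes, in that order (R = Rz(yaw) Ry(pitch) Rx(roll)).
In Python, from cell import * gives the robot as it stands.
- The arm moves only by the tool step_arm, never from a script. Its argument "commands" is a list of rows, each a list of 7 numbers: the opening, from 0 (shut) to 1 (fully open), then the shift along the world's x, y, z in cm, then the turn, a rotation vector about the world's x, y, z in rad. A call has 1 to 5 rows; each row is the pose to reach, as a shift and turn from the pose commanded when the call began; what a row does not reach only later rows make up. A row lasts 1/12 s, in which the tool goes at most 41.7 mm and 7.16 degrees, less where a joint would pass 70% of its speed; a pose out of reach is approached as far as the arm can. A call with a gripper value outside its range is refused whole. The fingers move at their own pace and stop on an object; "grip_force" is the grip in N (left out, the last holds). Time passes only in rows, so rows that repeat a pose let the fingers close. It gives the time, the measured TCP pose, the force, the opening and the grip force at its end, in the units of the state.
- observe(): the state, without advancing time (a new reading comes with each control period).
- read_camera(name): name is "side" or "top" or "wrist"; returns the picture (384x512x3 uint8, red, green, blue); there is no depth.
- camera_model(name): a dict with "vfov" (degrees; the focal length in pixels is half the picture's height over the tangent of half this angle, whatever the lens; pixels are square), "cx", "cy" (the principal point, pixels), "world_to_cam" (4x4, takes a point from world to camera coordinates). Camera axes: x right, y up, looking along -z (the intrinsics and any distortion apply to the point x, -y, -z); pixel columns grow to the right and rows downward; lengths in m; the calibration is good to about 2 mm. A picture is of the moment at which its call begins: read the wrist's pose just before it. camera_model takes no time and is no camera call; for the wrist camera it gives the pose at the moment of the call.
- hand_in(): hands the job in; it is judged then, once.
The state is a dict: "time": time; "qpos": joint angles; "qvel": joint speeds; "joint_efforts": joint torques, N m; "tool_pos": TCP position; "tool_rot": TCP orientation; "contact_force": force on the tool from outside, world axes, zero at the start; "torque": the same for the moment, N m; "opening": finger opening in m; "grip_force": force on a finger pad.
Only numpy, scipy, OpenCV 4.12 (cv2) and the standard library are available. Lean on these libraries where they do the work, as an engineer would, in place of code of your own. Each camera call takes 0.05 s, during which the arm holds its last target. There are 200 camera calls.

## Working session

There is one attempt and no reset: what is moved stays moved. The work goes in short steps, Python scripts to look and compute and a tool call to move; the robot and the scene stay as the last step left them, time stands still between calls to the robot, and variables do not carry over. Pictures are saved under pics/ and viewed, at most 10 in all, crops included, and the job is handed in when it is done.

Besides the shell and the picture viewer there is one more tool, called after "Request:" in YAML: its name, and indented under it one key for each argument. step_arm: Moves the arm, as the interface text tells. Its arguments: {"type":"object","properties":{"commands":{"type":"array"},"grip_force":{"type":"number"}},"required":["commands"]}

```bash
mkdir -p pics
python3 - <<'E'
from cell import *
import cv2,numpy as np
s=observe();print(s)
a=read_camera("top");b=read_camera("side")
cv2.imwrite("pics/a.png",np.hstack([a,b])[:,:,::-1]) 
cv2.imwrite("pics/top.png",a[:,:,::-1]);cv2.imwrite("pics/side.png",b[:,:,::-1])
for n in("top","side","wrist"):print(n,camera_model(n))
im=cv2.resize(np.vstack([a,b]),None,fx=.78,fy=.78);cv2.imwrite("pics/ab.png",im[:,:,::-1])
E
```

```text
{'time': 0.0, 'qpos': array([ 9.93020241e-01,  3.42722563e-01,  1.52502156e+00,  4.33661406e-05,
        1.27537490e+00, -1.45965150e-01]), 'qvel': array([ 0.00179168, -0.00026181, -0.00119565,  0.0009284 ,  0.00047842,
        0.00066371]), 'joint_efforts': array([-1.75122317e-03, -4.31239629e+01, -2.44221872e+01,  7.16068083e-02,
        5.57091774e-02, -1.57018653e-04]), 'tool_pos': array([0.21942476, 0.47645547, 0.19574349]), 'tool_rot': array([-3.14008855e+00, -2.63032863e-04,  2.70976886e+00]), 'contact_force': array([-0.08181563,  0.06727641, -0.21766649]), 'torque': array([-0.03281091,  0.04300707,  0.03558757]), 'grip_force': 0.0, 'opening': 0.0918464698937323}
top {'vfov': 42.05123759471732, 'cx': 256.20705811308824, 'cy': 191.65645967031955, 'world_to_cam': array([[ 8.47825029e-02, -9.96399364e-01,  4.84318245e-04,
         2.32573455e-03],
       [ 9.73193612e-01,  8.29122240e-02,  2.14522158e-01,
        -5.77373584e-01],
       [-2.13789897e-01, -1.77163900e-02,  9.76719002e-01,
        -1.21623035e+00],
       [ 0.00000000e+00,  0.00000000e+00,  0.00000000e+00,
         1.00000000e+00]])}
side {'vfov': 48.557482937064655, 'cx': 252.52690644442984, 'cy': 191.73848668564443, 'world_to_cam': array([[ 0.70077964, -0.71322416, -0.01480519, -0.36905488],
       [ 0.54570679,  0.52258729,  0.65506231, -0.36998357],
       [-0.45946926, -0.46713362,  0.7554298 , -0.87274317],
       [ 0.        ,  0.        ,  0.        ,  1.        ]])}
wrist {'vfov': 63.525298028411044, 'cx': 257.12603271433466, 'cy': 191.6150921168497, 'world_to_cam': array([[ 0.41776757,  0.90855319, -0.00116472, -0.52342863],
       [-0.86992524,  0.39963532, -0.2890012 ,  0.03610744],
       [-0.2621075 ,  0.12174855,  0.95732803, -0.39007248],
       [ 0.        ,  0.        ,  0.        ,  1.        ]])}
```

View pics/top.png

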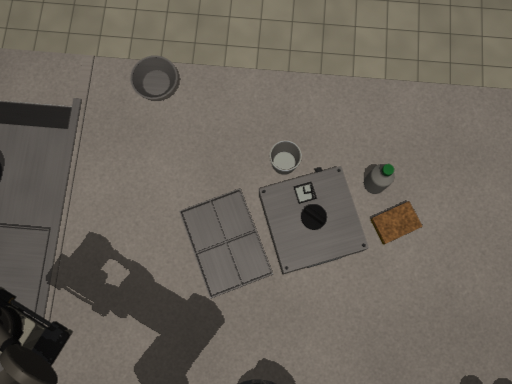

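The top view shows the doser at the centre: dial at about (314,217), window at (305,193). The tray is to its left, the cup behind at (285,157), and the bottle (380,177) and sponge (397,222) to its right.

```bash
cat > h.py <<'E'
from cell import *
import cv2,numpy as np
def ray(n,uv,z,m=None):
    m=m or camera_model(n);f=192/np.tan(np.radians(m["vfov"])/2);W=np.array(m["world_to_cam"])
    d=W[:3,:3].T@np.array([(uv[0]-m["cx"])/f,-(uv[1]-m["cy"])/f,-1]);o=-W[:3,:3].T@W[:3,3]
    return o+d*(z-o[2])/d[2]
E
python3 - <<'E'
from h import *
for uv,z in(((314,217),.105),((305,193),.075),((262,192),.075),((339,169),.075),((366,248),.075),((286,270),.075),((285,146),.07),((387,170),.15)):print(uv,ray("top",uv,z).round(4))
a=cv2.imread("pics/top.png")[155:285,225:425];b=cv2.imread("pics/side.png")
cv2.imwrite("pics/c1.png",np.vstack([cv2.resize(a,(512,333),interpolation=2),b[130:384][:250]]))
E
```

```text
(314, 217) [ 0.5146 -0.0957  0.105 ]
(305, 193) [ 0.5794 -0.0724  0.075 ]
(262, 192) [0.5728 0.0364 0.075 ]
(339, 169) [ 0.6496 -0.1551  0.075 ]
(366, 248) [ 0.4533 -0.2317  0.075 ]
(286, 270) [ 0.3827 -0.0383  0.075 ]
(285, 146) [ 0.7008 -0.0131  0.07  ]
(387, 170) [ 0.6358 -0.2591  0.15  ]
```

View pics/c1.png

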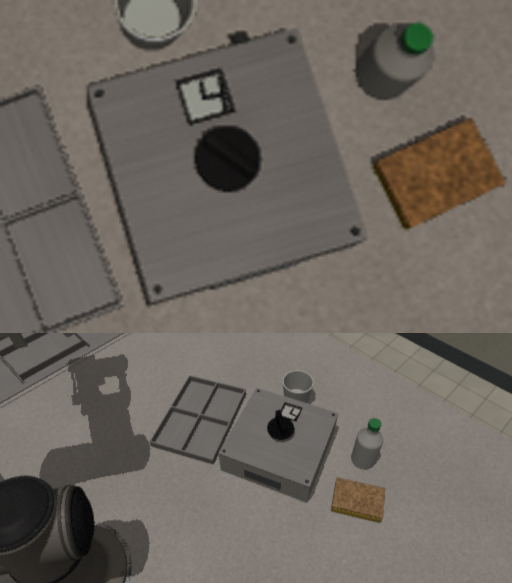

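The top view puts the dial axis at about (0.5146, -0.096) and the doser yaw at about 0.37. The bar lies at a dial angle of about 2.4, near the 4. I'm moving above the dial, with the tool yawed to about 1.155.

Request:
step_arm:
  commands:
    - [1,1.5,-2.9,0.1,0,0,-0.078]
    - [1,3,-5.8,0.1,0,0,-0.156]
    - [1,4.4,-8.6,0.2,0,0,-0.234]
    - [1,5.9,-11.5,0.3,0,0,-0.311]
    - [1,7.4,-14.4,0.4,0,0,-0.389]

```text
time: 0.52
tool_pos: [0.2938, 0.3314, 0.2001]
tool_rot: [-3.141, -0.0, 2.318]
contact_force: [0.7, -0.0, -0.5]
opening: 0.092
grip_force: 0.0
```

Request:
step_arm:
  commands:
    - [1,1.5,-2.9,0.1,0,0,-0.078]
    - [1,3,-5.8,0.1,0,0,-0.156]
    - [1,4.4,-8.6,0.2,0,0,-0.234]
    - [1,5.9,-11.5,0.3,0,0,-0.311]
    - [1,7.4,-14.4,0.4,0,0,-0.389]

```text
time: 0.93
tool_pos: [0.3678, 0.1873, 0.2043]
tool_rot: [-3.141, -0.0, 1.928]
contact_force: [0.5, -0.7, 0.6]
opening: 0.0919
grip_force: 0.0
```

Request:
step_arm:
  commands:
    - [1,1.5,-2.9,0.1,0,0,-0.078]
    - [1,3,-5.8,0.1,0,0,-0.156]
    - [1,4.4,-8.6,0.2,0,0,-0.234]
    - [1,5.9,-11.5,0.3,0,0,-0.311]
    - [1,7.4,-14.4,0.4,0,0,-0.389]

```text
time: 1.35
tool_pos: [0.4419, 0.0433, 0.2083]
tool_rot: [-3.141, -0.0, 1.539]
contact_force: [0.2, 0.9, -0.2]
opening: 0.0917
grip_force: 0.0
```

Request:
step_arm:
  commands:
    - [1,1.5,-2.9,0.1,0,0,-0.078]
    - [1,3,-5.8,0.1,0,0,-0.156]
    - [1,4.4,-8.6,0.2,0,0,-0.234]
    - [1,5.9,-11.5,0.3,0,0,-0.311]
    - [1,7.3,-14.2,0.3,0,0,-0.389]

```text
time: 1.77
tool_pos: [0.5151, -0.0989, 0.2112]
tool_rot: [-3.141, 0.0, 1.15]
contact_force: [1.1, 0.3, -0.4]
opening: 0.0919
grip_force: 0.0
```

Run:
```python
from h import *
m=camera_model("wrist");a=read_camera("wrist");s=observe();print(s["time"],s["tool_pos"],s["tool_rot"],s["contact_force"])
import pickle;pickle.dump(m,open("m1.pkl","wb"))
cv2.imwrite("pics/w1.png",a[:,:,::-1])
```

```text
1.8167 [ 0.51737946 -0.103499    0.21083227] [3.13904663e+00 2.12083785e-03 1.14218460e+00] [ 0.82609943 -4.70947235 -0.07126538]
```

View pics/w1.png

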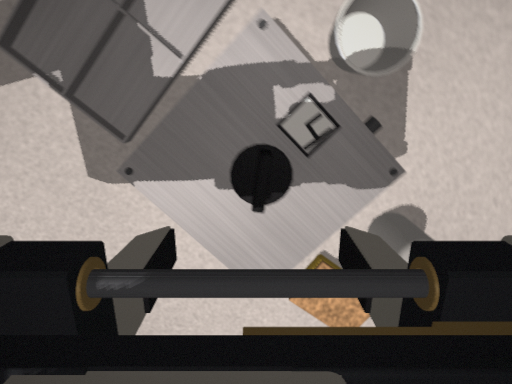

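The wrist view shows the dial at (261,175), with the bar near vertical from (265,145) to (258,208), and the window at (309,125). The arm was still settling, so I'll measure again at rest.

Run:
```python
from h import *
s=observe();m=camera_model("wrist");a=read_camera("wrist");print(s["time"],s["tool_pos"],s["tool_rot"],s["contact_force"])
s=observe();m2=camera_model("wrist");a=read_camera("wrist");print(s["time"],s["tool_pos"],s["tool_rot"],s["contact_force"],abs(m2["world_to_cam"]-m["world_to_cam"]).max())
import pickle;pickle.dump(m2,open("m1.pkl","wb"))
cv2.imwrite("pics/w2.png",a[:,:,::-1])
c=a[80:230,190:390,::-1].astype(float)
c=np.clip(255*(c/255)**.5,0,255).astype(np.uint8)
cv2.imwrite("pics/w2c.png",cv2.resize(c,(800,600),interpolation=2))
```

```text
1.8167 [ 0.51737946 -0.103499    0.21083227] [3.13904663e+00 2.12083785e-03 1.14218460e+00] [ 0.82609943 -4.70947235 -0.07126538]
1.8667 [ 0.51595725 -0.10086245  0.21057393] [3.14122941e+00 9.97572384e-04 1.14780354e+00] [ 0.22699922  0.65495976 -0.97690852] 0.005362869113020585
```

View pics/w2c.png

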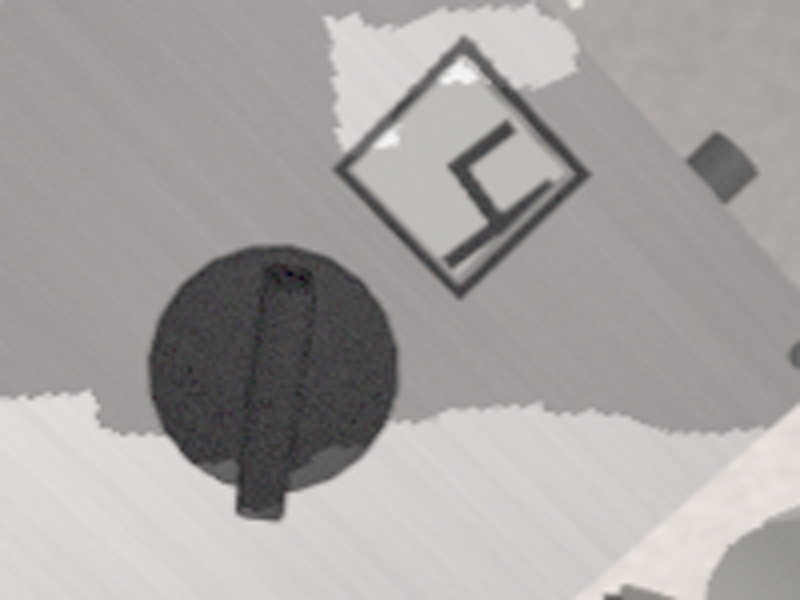

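The crop shows a 4 in the window, turned about 10° past square in the clockwise sense. So the dial is between 4 and 5 and partly down. The bar's centreline runs from (288,290) to (260,515) in the crop.

Run:
```python
from h import *
import pickle;m=pickle.load(open("m1.pkl","rb"))
P=lambda u,v,z:ray("wrist",(190+u/4-.4,80+v/4-.4),z,m)[:2]
c=[P(*p,.075) for p in((463,42),(588,173),(460,295),(338,168))];w=np.mean(c,0);print("win",w)
ax=[c[1]-c[2],c[0]-c[3]];print("yaws",[np.arctan2(a[1],a[0]) for a in ax],[np.linalg.norm(a) for a in ax], [np.arctan2(a[1],a[0]) for a in(c[0]-c[1],c[3]-c[2])])
for z in(.128,.122):
  a,b=P(288,290,z),P(260,515,z);print("bar",(a+b)/2,np.linalg.norm(a-b),np.arctan2(*(a-b)[::-1]))
for z in(.098,.093):print("skirt",P(274,368,z))
for (p,q) in (((508,128),(458,165)),((445,262),(548,186)),((458,165),(497,222))):
  d=P(*p,.073)-P(*q,.073);print("num",np.arctan2(d[1],d[0]))
```

```text
win [ 0.58229824 -0.07225128]
yaws [np.float64(0.36456241090860747), np.float64(0.36393239337130673)] [np.float64(0.04423244154892499), np.float64(0.043091051431195224)] [np.float64(1.9578590599010721), np.float64(1.9330436495051706)]
bar [ 0.51884351 -0.0959397 ] 0.052692905434933525 1.0296457630392397
bar [ 0.5182062  -0.09740373] 0.05386431825340202 1.0296457630392382
skirt [ 0.51967955 -0.0945161 ]
skirt [ 0.51921553 -0.09559034]
num 0.2193295757609708
num -2.9136851045235175
num 1.7882619239920632
```

The measurements agree: axis (0.5188, -0.0965), doser yaw 0.368, bar yaw 1.03, dial about 2.49. I'll descend beside the bar, aligned with it.

Request:
step_arm:
  commands:
    - [0.4,0.2,0.05,-2,0,0,-0.06]
    - [0.4,0.4,0.05,-4,0,0,-0.12]
    - [0.4,0.4,0.05,-6,0,0,-0.12]
    - [0.4,0.4,0.05,-7.5,0,0,-0.12]
    - [0.4,0.4,0.05,-7.5,0,0,-0.12]

```text
time: 2.33
tool_pos: [0.516, -0.0947, 0.1334]
tool_rot: [-3.135, 0.001, 1.036]
contact_force: [-0.5, 0.4, -0.3]
opening: 0.0631
grip_force: 0.0
```

Request:
step_arm:
  commands:
    - [0.4,0,0,0,0,0,0]
    - [0.4,0,0,0,0,0,0]
    - [0.4,0,0,0,0,0,0]

```text
time: 2.58
tool_pos: [0.5193, -0.0965, 0.1378]
tool_rot: [3.139, -0.0, 1.035]
contact_force: [0.1, 0.4, 0.4]
opening: 0.0432
grip_force: 0.0
```

Run:
```python
from h import *
m=camera_model("wrist");a=read_camera("wrist");s=observe();print(s["time"],s["tool_pos"],s["tool_rot"],s["contact_force"],s["opening"])
import pickle;pickle.dump(m,open("m3.pkl","wb"))
c=a[:,:,::-1].astype(float)
c=np.clip(255*(c/255)**.5,0,255).astype(np.uint8)
cv2.imwrite("pics/w3.png",c)
```

```text
2.6333 [ 0.51931062 -0.09660889  0.13769332] [ 3.13933717e+00 -4.96317560e-04  1.03430579e+00] [ 0.23831667 -0.47071505  0.2799166 ] 0.039586168990512274
```

View pics/w3.png

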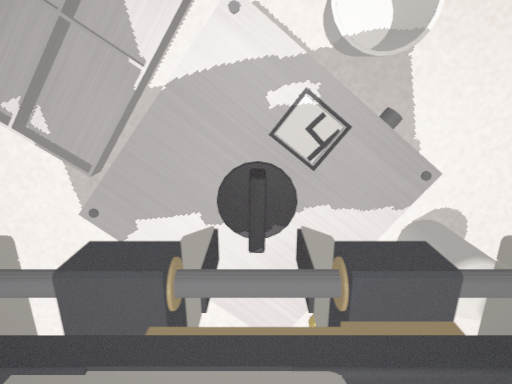

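The bar is straight along the tool axis (column 258, principal point 257), so it is aligned. Next I descend to just over the skirt, with the fingers narrowed.

Request:
step_arm:
  commands:
    - [0.3,0,0,-0.8,0,0,0]
    - [0.25,0,0,-1.6,0,0,0]
    - [0.25,0,0,-2.3,0,0,0]
    - [0.25,0,0,-2.8,0,0,0]
    - [0.25,0,0,-3.1,0,0,0]

```text
time: 3.05
tool_pos: [0.5181, -0.0965, 0.1042]
tool_rot: [-3.14, 0.0, 1.034]
contact_force: [-0.9, -0.1, 0.5]
opening: 0.0231
grip_force: 0.0
```

Request:
step_arm:
  commands:
    - [0.25,0,0,-0.1,0,0,0]
    - [0.25,0,0,-0.2,0,0,0]
    - [0.25,0,0,-0.3,0,0,0]
    - [0.25,0,0,-0.4,0,0,0]
    - [0.25,0,0,-0.5,0,0,0]

```text
time: 3.47
tool_pos: [0.5189, -0.0967, 0.1006]
tool_rot: [3.141, -0.0, 1.034]
contact_force: [-0.1, -0.2, -0.2]
opening: 0.0232
grip_force: 0.0
```

Request:
step_arm:
  commands:
    - [0.25,0,0,-0.05,0,0,0]
    - [0.25,0,0,-0.1,0,0,0]
    - [0.25,0,0,-0.15,0,0,0]
    - [0.25,0,0,-0.15,0,0,0]

```text
time: 3.8
tool_pos: [0.5187, -0.0966, 0.0989]
tool_rot: [3.142, 0.0, 1.034]
contact_force: [-0.6, 0.4, 0.2]
opening: 0.0229
grip_force: 0.0
```

Request:
step_arm:
  commands:
    - [0.25,0,0,-0.05,0,0,0]
    - [0.25,0,0,-0.1,0,0,0]
    - [0.25,0,0,-0.15,0,0,0]
    - [0.25,0,0,-0.15,0,0,0]

```text
time: 4.13
tool_pos: [0.5187, -0.0966, 0.0973]
tool_rot: [-3.142, 0.0, 1.034]
contact_force: [-0.8, -0.1, 0.2]
opening: 0.0232
grip_force: 0.0
```

Request:
step_arm:
  commands:
    - [0.25,0,0,-0.05,0,0,0]
    - [0.25,0,0,-0.1,0,0,0]
    - [0.25,0,0,-0.1,0,0,0]

```text
time: 4.38
tool_pos: [0.5186, -0.0966, 0.0963]
tool_rot: [-3.142, 0.0, 1.034]
contact_force: [-0.2, -0.2, -0.0]
opening: 0.0229
grip_force: 0.0
```

Request:
step_arm:
  commands:
    - [0.1,0,0,0,0,0,0]
    - [0,0,0,0,0,0,0]
    - [0,0,0,0,0,0,0]
    - [0,0,0,0,0,0,0]
    - [0,0,0,0,0,0,0]
  grip_force: 8

```text
time: 4.8
tool_pos: [0.5187, -0.0967, 0.0965]
tool_rot: [3.141, 0.0, 1.034]
contact_force: [0.5, 0.1, -0.5]
opening: 0.0113
grip_force: 8.0
```

Request:
step_arm:
  commands:
    - [0,0,0,-0.05,0,0,0]
    - [0,0,0,-0.1,0,0,0]
    - [0,0,0,-0.1,0,0,0]

```text
time: 5.05
tool_pos: [0.519, -0.0967, 0.0959]
tool_rot: [3.141, -0.0, 1.034]
contact_force: [-0.6, 0.8, 5.3]
opening: 0.0114
grip_force: 8.0
```

Request:
step_arm:
  commands:
    - [0,0,0,-0.05,0,0,0]
    - [0,0,0,-0.1,0,0,0]
    - [0,0,0,-0.1,0,0,0]

```text
time: 5.3
tool_pos: [0.5191, -0.0968, 0.0951]
tool_rot: [3.14, -0.0, 1.034]
contact_force: [-0.3, -0.0, 7.0]
opening: 0.0116
grip_force: 8.0
```

Request:
step_arm:
  commands:
    - [0,0,0,-0.05,0,0,0]
    - [0,0,0,-0.05,0,0,0]

```text
time: 5.47
tool_pos: [0.5192, -0.0967, 0.0946]
tool_rot: [3.14, -0.0, 1.034]
contact_force: [-0.1, 1.0, 6.8]
opening: 0.0114
grip_force: 8.0
```

Request:
step_arm:
  commands:
    - [0,0,0,-0.05,0,0,0]
    - [0,0,0,-0.05,0,0,0]

```text
time: 5.63
tool_pos: [0.5192, -0.0967, 0.0942]
tool_rot: [3.14, -0.0, 1.034]
contact_force: [-1.4, 1.3, 7.8]
opening: 0.0111
grip_force: 8.0
```

The force matches the spring at about 5 mm depth. I'll keep pressing in small steps and feel for the stop.

Request:
step_arm:
  commands:
    - [0,0,0,-0.05,0,0,0]
    - [0,0,0,-0.05,0,0,0]

```text
time: 5.8
tool_pos: [0.5192, -0.0968, 0.0937]
tool_rot: [3.14, -0.0, 1.034]
contact_force: [0.1, 0.5, 7.0]
opening: 0.0116
grip_force: 8.0
```

Request:
step_arm:
  commands:
    - [0,0,0,-0.05,0,0,0]
    - [0,0,0,-0.05,0,0,0]

```text
time: 5.97
tool_pos: [0.5192, -0.0967, 0.0933]
tool_rot: [3.14, -0.0, 1.034]
contact_force: [-0.9, 0.2, 7.9]
opening: 0.0113
grip_force: 8.0
```

Request:
step_arm:
  commands:
    - [0,0,0,-0.04,0,0,0]
    - [0,0,0,-0.04,0,0,0]

```text
time: 6.13
tool_pos: [0.5192, -0.0968, 0.0929]
tool_rot: [3.14, -0.0, 1.034]
contact_force: [-0.6, 0.2, 7.8]
opening: 0.0115
grip_force: 8.0
```

Request:
step_arm:
  commands:
    - [0,0,0,-0.04,0,0,0]
    - [0,0,0,-0.04,0,0,0]

```text
time: 6.3
tool_pos: [0.5192, -0.0968, 0.0925]
tool_rot: [3.14, -0.0, 1.034]
contact_force: [-1.7, 0.6, 7.8]
opening: 0.0114
grip_force: 8.0
```

Request:
step_arm:
  commands:
    - [0,0,0,-0.04,0,0,0]
    - [0,0,0,-0.04,0,0,0]

```text
time: 6.47
tool_pos: [0.5193, -0.0968, 0.0922]
tool_rot: [3.14, -0.0, 1.034]
contact_force: [-1.9, 1.0, 8.3]
opening: 0.0116
grip_force: 8.0
```

Request:
step_arm:
  commands:
    - [0,0,0,-0.04,0,0,0]
    - [0,0,0,-0.04,0,0,0]

```text
time: 6.63
tool_pos: [0.5193, -0.0968, 0.092]
tool_rot: [3.14, -0.0, 1.034]
contact_force: [-0.9, 1.0, 9.8]
opening: 0.0116
grip_force: 8.0
```

Request:
step_arm:
  commands:
    - [0,0,0,-0.03,0,0,0]
    - [0,0,0,-0.03,0,0,0]
    - [0,0,0,-0.03,0,0,0]

```text
time: 6.88
tool_pos: [0.5194, -0.0968, 0.0919]
tool_rot: [3.139, -0.0, 1.034]
contact_force: [-1.6, 1.1, 11.2]
opening: 0.0114
grip_force: 8.0
```

Run:
```python
from h import *
for i in range(3):
  s=observe();print(s["time"],s["tool_pos"][2],s["contact_force"],s["torque"]);read_camera("wrist")
```

```text
6.8833 0.09188293340376999 [-1.56438551  1.1209208  11.1600882 ] [ 0.04672791  0.48737011 -0.00584395]
6.9333 0.09188605958607315 [-2.10920394  0.41579221 11.57198189] [ 0.04598319  0.41837002 -0.03995872]
6.9833 0.09187031685015573 [-1.82971583  0.96512718 11.55018322] [ 0.06660594  0.43565314 -0.02498734]
```

The stop is felt: about 3 N above the spring at z = 0.0919. I'll start turning clockwise, watching the torque.

Request:
step_arm:
  commands:
    - [0,0,0,-0.01,0,0,-0.02]
    - [0,0,0,-0.01,0,0,-0.04]
    - [0,0,0,-0.01,0,0,-0.06]
    - [0,0,0,-0.01,0,0,-0.06]

```text
time: 7.37
tool_pos: [0.5193, -0.0968, 0.0916]
tool_rot: [3.14, -0.001, 0.973]
contact_force: [-2.2, 0.9, 9.5]
opening: 0.0115
grip_force: 8.1
```

Run:
```python
from h import *
s=observe();print(s["time"],s["tool_pos"],s["tool_rot"],s["contact_force"],s["torque"])
```

```text
7.3667 [ 0.5193199  -0.096804    0.09162426] [ 3.13953736e+00 -5.24185456e-04  9.73064169e-01] [-2.17673816  0.86495529  9.52915877] [0.12077432 0.35090408 0.11427073]
```

Request:
step_arm:
  commands:
    - [0,0,0,-0.03,0,0,0]
    - [0,0,0,-0.03,0,0,0]

```text
time: 7.53
tool_pos: [0.5193, -0.0968, 0.0913]
tool_rot: [3.14, -0.001, 0.974]
contact_force: [-1.5, 1.8, 10.4]
opening: 0.0118
grip_force: 8.0
```

Request:
step_arm:
  commands:
    - [0,0,0,-0.02,0,0,0]
    - [0,0,0,-0.02,0,0,0]

```text
time: 7.7
tool_pos: [0.5193, -0.0968, 0.0911]
tool_rot: [3.14, -0.0, 0.974]
contact_force: [-2.0, 0.6, 8.5]
opening: 0.0118
grip_force: 8.0
```

Request:
step_arm:
  commands:
    - [0,0,0,0,0,0,-0.02]
    - [0,0,0,0,0,0,-0.04]
    - [0,0,0,0,0,0,-0.06]
    - [0,0,0,0,0,0,-0.08]
    - [0,0,0,0,0,0,-0.08]

```text
time: 8.12
tool_pos: [0.5193, -0.0968, 0.0911]
tool_rot: [3.14, -0.001, 0.893]
contact_force: [-1.3, 2.0, 8.8]
opening: 0.0117
grip_force: 8.1
```

Run:
```python
from h import *
s=observe();print(s["time"],s["tool_pos"],s["tool_rot"],s["contact_force"],s["torque"])
```

```text
8.1167 [ 0.5193205  -0.09676734  0.0910969 ] [ 3.13965497e+00 -6.95387593e-04  8.93094490e-01] [-1.30082802  2.02944077  8.81285508] [0.10012193 0.39106665 0.0786536 ]
```

Down force is back to pure spring at about 8 mm depth, so this isn't the stop yet. I'll keep pressing gently.

Request:
step_arm:
  commands:
    - [0,0,0,-0.03,0,0,0]
    - [0,0,0,-0.03,0,0,0]

```text
time: 8.28
tool_pos: [0.5193, -0.0968, 0.0908]
tool_rot: [3.14, -0.001, 0.894]
contact_force: [-1.1, 1.4, 10.1]
opening: 0.0121
grip_force: 8.0
```

Request:
step_arm:
  commands:
    - [0,0,0,-0.03,0,0,0]
    - [0,0,0,-0.03,0,0,0]

```text
time: 8.45
tool_pos: [0.5193, -0.0967, 0.0904]
tool_rot: [3.14, -0.001, 0.894]
contact_force: [-1.2, 1.0, 9.4]
opening: 0.0119
grip_force: 8.0
```

Request:
step_arm:
  commands:
    - [0,0,0,-0.03,0,0,0]
    - [0,0,0,-0.03,0,0,0]

```text
time: 8.62
tool_pos: [0.5193, -0.0967, 0.0902]
tool_rot: [3.14, -0.001, 0.894]
contact_force: [-1.5, 1.6, 10.0]
opening: 0.012
grip_force: 8.0
```

Request:
step_arm:
  commands:
    - [0,0,0,-0.03,0,0,0]
    - [0,0,0,-0.03,0,0,0]

```text
time: 8.78
tool_pos: [0.5193, -0.0968, 0.0899]
tool_rot: [3.14, -0.001, 0.894]
contact_force: [-1.1, 1.2, 9.2]
opening: 0.0121
grip_force: 8.0
```

Request:
step_arm:
  commands:
    - [0,0,0,-0.03,0,0,0]
    - [0,0,0,-0.03,0,0,0]

```text
time: 8.95
tool_pos: [0.5193, -0.0968, 0.0896]
tool_rot: [3.14, -0.001, 0.894]
contact_force: [-1.0, 0.2, 9.2]
opening: 0.0119
grip_force: 8.0
```

Request:
step_arm:
  commands:
    - [0,0,0,-0.03,0,0,0]
    - [0,0,0,-0.03,0,0,0]

```text
time: 9.12
tool_pos: [0.5193, -0.0967, 0.0893]
tool_rot: [3.14, -0.001, 0.894]
contact_force: [-1.6, 1.3, 9.3]
opening: 0.012
grip_force: 8.0
```

Run:
```python
from h import *
a=read_camera("wrist");s=observe();print(s["time"],s["tool_pos"],s["tool_rot"],s["contact_force"],s["torque"])
c=a[60:260,150:400,::-1].astype(float)
c=np.clip(255*(c/255)**.5,0,255).astype(np.uint8)
cv2.imwrite("pics/w4.png",cv2.resize(c,(750,600),interpolation=2))
```

```text
9.1667 [ 0.51933665 -0.09673646  0.08932551] [ 3.13960447e+00 -7.32464284e-04  8.94171154e-01] [-1.31627856  1.50897069 10.92684327] [0.11719593 0.3897318  0.13199561]
```

View pics/w4.png

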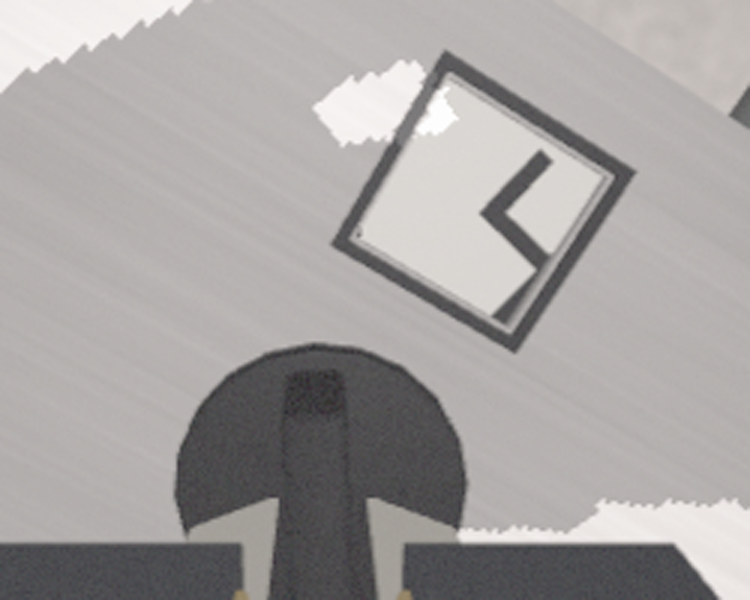

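The numeral turned with the dial, with the 4 now moving out of the window's clockwise side. I'll continue to the stop.

Request:
step_arm:
  commands:
    - [0,0,0,-0.03,0,0,0]
    - [0,0,0,-0.03,0,0,0]

```text
time: 9.33
tool_pos: [0.5193, -0.0967, 0.089]
tool_rot: [3.14, -0.001, 0.894]
contact_force: [-1.7, 1.7, 9.8]
opening: 0.0121
grip_force: 8.0
```

Request:
step_arm:
  commands:
    - [0,0,0,-0.03,0,0,0]
    - [0,0,0,-0.03,0,0,0]

```text
time: 9.5
tool_pos: [0.5193, -0.0967, 0.0887]
tool_rot: [3.14, -0.001, 0.894]
contact_force: [-1.8, 1.4, 10.7]
opening: 0.0119
grip_force: 8.0
```

Request:
step_arm:
  commands:
    - [0,0,0,-0.03,0,0,0]
    - [0,0,0,-0.03,0,0,0]

```text
time: 9.67
tool_pos: [0.5193, -0.0967, 0.0885]
tool_rot: [3.14, -0.001, 0.894]
contact_force: [-0.6, 1.0, 9.9]
opening: 0.0123
grip_force: 8.0
```

Request:
step_arm:
  commands:
    - [0,0,0,-0.03,0,0,0]
    - [0,0,0,-0.03,0,0,0]

```text
time: 9.83
tool_pos: [0.5193, -0.0967, 0.0881]
tool_rot: [3.14, -0.001, 0.894]
contact_force: [-1.7, 1.3, 10.4]
opening: 0.012
grip_force: 8.0
```

Request:
step_arm:
  commands:
    - [0,0,0,-0.03,0,0,0]
    - [0,0,0,-0.03,0,0,0]

```text
time: 10.0
tool_pos: [0.5193, -0.0967, 0.0878]
tool_rot: [3.14, -0.001, 0.894]
contact_force: [-1.5, 0.9, 10.1]
opening: 0.0122
grip_force: 8.0
```

Request:
step_arm:
  commands:
    - [0,0,0,-0.03,0,0,0]
    - [0,0,0,-0.03,0,0,0]

```text
time: 10.17
tool_pos: [0.5194, -0.0967, 0.0876]
tool_rot: [3.14, -0.001, 0.894]
contact_force: [-2.3, 0.6, 10.7]
opening: 0.0124
grip_force: 8.0
```

Request:
step_arm:
  commands:
    - [0,0,0,-0.03,0,0,0]
    - [0,0,0,-0.03,0,0,0]

```text
time: 10.33
tool_pos: [0.5194, -0.0967, 0.0873]
tool_rot: [3.14, -0.001, 0.894]
contact_force: [-1.2, 0.7, 10.5]
opening: 0.0124
grip_force: 8.0
```

Request:
step_arm:
  commands:
    - [0,0,0,-0.03,0,0,0]
    - [0,0,0,-0.03,0,0,0]

```text
time: 10.5
tool_pos: [0.5193, -0.0967, 0.087]
tool_rot: [3.14, -0.001, 0.894]
contact_force: [-2.6, 1.7, 11.8]
opening: 0.0121
grip_force: 8.0
```

Request:
step_arm:
  commands:
    - [0,0,0,-0.03,0,0,0]
    - [0,0,0,-0.03,0,0,0]

```text
time: 10.67
tool_pos: [0.5194, -0.0967, 0.0867]
tool_rot: [3.14, -0.001, 0.894]
contact_force: [-1.4, 1.4, 10.7]
opening: 0.0121
grip_force: 8.0
```

Request:
step_arm:
  commands:
    - [0,0,0,-0.03,0,0,0]
    - [0,0,0,-0.03,0,0,0]

```text
time: 10.83
tool_pos: [0.5194, -0.0967, 0.0864]
tool_rot: [3.14, -0.001, 0.894]
contact_force: [-0.6, 1.0, 11.6]
opening: 0.012
grip_force: 8.0
```

Force still follows the spring slope (0.5 N/mm), so the stop lies a little deeper.

Request:
step_arm:
  commands:
    - [0,0,0,-0.03,0,0,0]
    - [0,0,0,-0.03,0,0,0]

```text
time: 11.0
tool_pos: [0.5194, -0.0967, 0.0861]
tool_rot: [3.14, -0.001, 0.894]
contact_force: [-1.3, 1.7, 10.5]
opening: 0.0122
grip_force: 8.0
```

Request:
step_arm:
  commands:
    - [0,0,0,-0.03,0,0,0]
    - [0,0,0,-0.03,0,0,0]

```text
time: 11.17
tool_pos: [0.5194, -0.0967, 0.0858]
tool_rot: [3.14, -0.001, 0.894]
contact_force: [-1.0, 1.6, 9.9]
opening: 0.012
grip_force: 8.0
```

Request:
step_arm:
  commands:
    - [0,0,0,-0.03,0,0,0]
    - [0,0,0,-0.03,0,0,0]

```text
time: 11.33
tool_pos: [0.5194, -0.0967, 0.0855]
tool_rot: [3.14, -0.001, 0.894]
contact_force: [-1.5, 1.4, 10.4]
opening: 0.0122
grip_force: 8.0
```

Force has levelled off near 10.5 N, so the pads may be slipping along the bar. Test: open slightly and see whether the fingertips bear on the skirt.

Request:
step_arm:
  commands:
    - [0.2,0,0,0,0,0,0]
    - [0.2,0,0,0,0,0,0]
    - [0.2,0,0,0,0,0,0]

```text
time: 11.58
tool_pos: [0.5185, -0.0966, 0.0839]
tool_rot: [-3.141, 0.0, 0.894]
contact_force: [-0.7, -0.4, -0.1]
opening: 0.0181
grip_force: 0.0
```

Run:
```python
from h import *
for i in range(2):
  a=read_camera("wrist");s=observe();print(s["time"],s["tool_pos"],s["tool_rot"],s["contact_force"],s["torque"],s["opening"])
c=a[100:300,150:400,::-1].astype(float)
c=np.clip(255*(c/255)**.4,0,255).astype(np.uint8)
b=read_camera("side")[170:290,200:360,::-1].astype(float)
b=np.clip(255*(b/255)**.5,0,255).astype(np.uint8)
cv2.imwrite("pics/w5.png",np.hstack([cv2.resize(c,(400,320)),cv2.resize(b,(400,320),interpolation=2)]))
```

```text
11.6333 [ 0.51845845 -0.0966122   0.08387044] [-3.14101075e+00  3.01284475e-04  8.93759022e-01] [-0.37949377 -1.01283939 -0.10453702] [-0.05041027  0.14963016 -0.02290951] 0.018391710852447646
11.6833 [ 0.51848977 -0.09663336  0.08389354] [-3.14105934e+00  2.65880411e-04  8.93754724e-01] [ 0.14792123  0.68387902 -0.34039289] [-0.10217282  0.13169791 -0.0070412 ] 0.01842535492614901
```

View pics/w5.png

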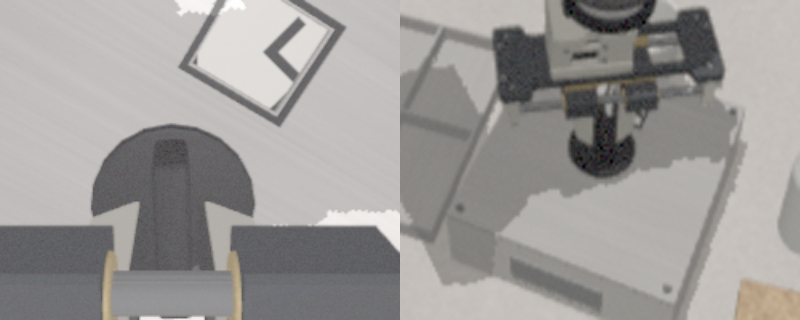

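With the pads released the force is zero, so the tips are not on the skirt; it's lower than assumed. I'll feel for it with the fingers just open.

Request:
step_arm:
  commands:
    - [0.2,0,0,-0.04,0,0,0]
    - [0.2,0,0,-0.08,0,0,0]
    - [0.2,0,0,-0.08,0,0,0]

```text
time: 11.98
tool_pos: [0.5186, -0.0966, 0.0833]
tool_rot: [-3.141, 0.0, 0.894]
contact_force: [0.0, 0.1, 0.1]
opening: 0.0184
grip_force: 0.0
```

Request:
step_arm:
  commands:
    - [0.2,0,0,-0.04,0,0,0]
    - [0.2,0,0,-0.08,0,0,0]
    - [0.2,0,0,-0.08,0,0,0]

```text
time: 12.23
tool_pos: [0.5187, -0.0967, 0.0826]
tool_rot: [-3.142, 0.0, 0.894]
contact_force: [-0.3, 0.1, -0.1]
opening: 0.0184
grip_force: 0.0
```

Run:
```python
from h import *
m=camera_model("wrist");a=read_camera("wrist");s=observe();print(s["time"],s["tool_pos"],s["contact_force"])
W=m["world_to_cam"];f=192/np.tan(np.radians(m["vfov"])/2)
for z in(.099,.095,.091,.087,.083,.079):
  r=.032;t=np.linspace(0,2*np.pi,721);p=np.c_[.5188+r*np.cos(t),-.0966+r*np.sin(t),0*t+z,0*t+1]@W.T
  u=m["cx"]+f*p[:,0]/-p[:,2];v=m["cy"]-f*p[:,1]/-p[:,2];print(z,"u",u.min().round(1),u.max().round(1),"vtop",v.min().round(1), "v at umax",v[u.argmax()].round(1))
g=cv2.GaussianBlur(a.min(2),(3,3),0).astype(int)
for r in(185,195,205,215,220):print(r,g[r,195:322:1][:25],g[r,295:322])
print(g[165:190,257])
```

```text
12.2833 [ 0.51865795 -0.09662919  0.08260436] [-0.0834941  -0.26763812 -0.43758666]
0.099 u 203.7 310.6 vtop 180.7 v at umax 230.0
0.095 u 204.8 309.5 vtop 178.9 v at umax 227.3
0.091 u 205.8 308.4 vtop 177.3 v at umax 224.7
0.087 u 206.8 307.5 vtop 175.6 v at umax 222.3
0.083 u 207.8 306.5 vtop 174.1 v at umax 219.9
0.079 u 208.7 305.6 vtop 172.6 v at umax 217.6
185 [124 123 122 122 121 121 122 122 122 122 122 122 123 123 123 123 124 125
 125 125 125 124 124 124 124] [120 119 119 119 119 119 119 120 120 121 122 123 123 124 124 124 125 124
 123 122 121 120 120 121 121 122 123]
195 [121 122 124 125 126 125 125 125 124 124 124 123 124 125 125 125 126 126
 124 123 122 120 111  89  56] [ 32  59  90 111 120 121 121 121 121 121 121 121 121 121 121 121 121 120
 120 120 119 119 119 119 119 119 120]
205 [123 123 122 122 123 123 125 125 125 125 125 125 124 123 123 118  94  53
  24  19  21  22  22  21  21] [ 24  24  24  23  22  22  24  39  75 108 121 122 123 123 122 122 123 123
 122 121 121 123 123 122 122 122 122]
215 [123 124 125 126 127 127 126 125 125 124 124 116  85  41  21  21  22  21
  21  21  21  21  22  21  21] [ 23  23  23  22  22  22  22  22  23  23  22  30  63 100 118 122 123 124
 124 124 124 124 124 123 123 123 123]
220 [121 122 122 123 123 124 124 124 124 124 119  92  50  25  21  21  22  22
  21  21  21  22  22  21  21] [ 23  23  22  22  22  23  23  21  21  22  22  21  34  71 107 120 120 120
 119 120 120 120 121 122 123 124 125]
[124 124 123 122 121 122 123 123 123 123 122 119  96  52  21  17  24  26
  25  25  26  25  21  15  13]
```

Run:
```python
from h import *
m=camera_model("wrist");s=observe();W=m["world_to_cam"];f=192/np.tan(np.radians(m["vfov"])/2)
from scipy.spatial.transform import Rotation as R
Rt=R.from_euler("xyz",s["tool_rot"]).as_matrix()
for p in((9.5,9,0),(9.5,9,-10),(9.5,9,-19),(9.5,28,0),(9.5,28,-19),(9.5,-9,0),(9.5,-9,-10)):
  q=s["tool_pos"]+Rt@np.array(p)/1e3;c=W@np.r_[q,1];print(p,q.round(4),(m["cx"]+f*c[0]/-c[2]).round(1),(m["cy"]-f*c[1]/-c[2]).round(1))
a=read_camera("wrist")[160:300,180:340,::-1].astype(float)
a=np.clip(255*(a/255)**.35,0,255).astype(np.uint8)
cv2.imwrite("pics/w6.png",cv2.resize(a,(640,560),interpolation=2))
```

```text
(9.5, 9, 0) [ 0.5316 -0.0949  0.0826] 271.0 208.3
(9.5, 9, -10) [ 0.5316 -0.0949  0.0926] 271.7 213.8
(9.5, 9, -19) [ 0.5316 -0.0949  0.1016] 272.4 219.4
(9.5, 28, 0) [ 0.5464 -0.1068  0.0826] 300.6 208.3
(9.5, 28, -19) [ 0.5464 -0.1068  0.1016] 305.0 219.4
(9.5, -9, 0) [ 0.5176 -0.0836  0.0826] 243.0 208.2
(9.5, -9, -10) [ 0.5176 -0.0836  0.0926] 242.2 213.8
```

View pics/w6.png

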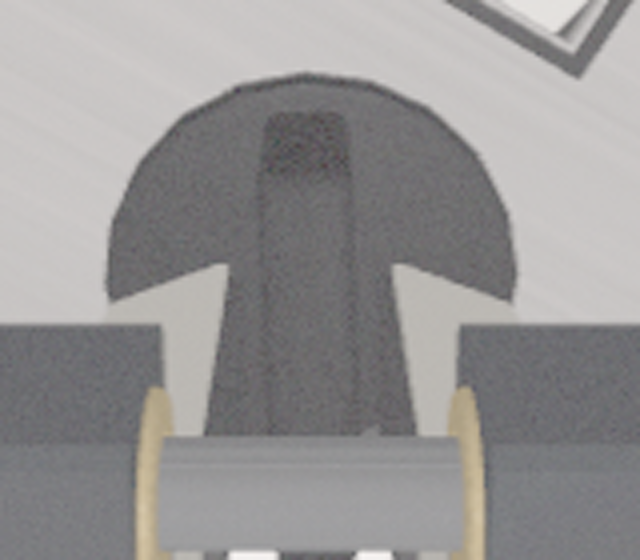

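The fingers are clear of the skirt, and the earlier pinch slipped on the bar: 8 N was too light, and the stop had been met near z = 0.092. I'll pinch more firmly and press by friction.

Request:
step_arm:
  commands:
    - [0,0,0,0,0,0,0]
    - [0,0,0,0,0,0,0]
    - [0,0,0,0,0,0,0]
    - [0,0,0,0,0,0,0]
  grip_force: 30

```text
time: 12.67
tool_pos: [0.5187, -0.0965, 0.0826]
tool_rot: [-3.142, -0.0, 0.894]
contact_force: [0.1, 0.2, -0.4]
opening: 0.0118
grip_force: 29.9
```

Request:
step_arm:
  commands:
    - [0,0,0,-0.05,0,0,0]
    - [0,0,0,-0.05,0,0,0]

```text
time: 12.83
tool_pos: [0.5189, -0.0966, 0.0824]
tool_rot: [3.141, -0.0, 0.894]
contact_force: [-0.6, 0.8, 2.8]
opening: 0.0115
grip_force: 29.9
```

Request:
step_arm:
  commands:
    - [0,0,0,-0.05,0,0,0]
    - [0,0,0,-0.05,0,0,0]

```text
time: 13.0
tool_pos: [0.5191, -0.0966, 0.0821]
tool_rot: [3.141, -0.0, 0.894]
contact_force: [-0.8, 0.8, 5.9]
opening: 0.0119
grip_force: 29.9
```

Request:
step_arm:
  commands:
    - [0,0,0,-0.05,0,0,0]
    - [0,0,0,-0.05,0,0,0]

```text
time: 13.17
tool_pos: [0.5191, -0.0967, 0.0818]
tool_rot: [3.14, -0.001, 0.894]
contact_force: [-0.6, 1.4, 6.7]
opening: 0.0114
grip_force: 29.9
```

Request:
step_arm:
  commands:
    - [0,0,0,-0.05,0,0,0]
    - [0,0,0,-0.05,0,0,0]

```text
time: 13.33
tool_pos: [0.5191, -0.0967, 0.0813]
tool_rot: [3.14, -0.001, 0.894]
contact_force: [-1.8, 1.7, 7.1]
opening: 0.0118
grip_force: 29.9
```

Request:
step_arm:
  commands:
    - [0,0,0,-0.03,0,0,0]
    - [0,0,0,-0.03,0,0,0]

```text
time: 13.5
tool_pos: [0.5191, -0.0967, 0.081]
tool_rot: [3.14, -0.001, 0.894]
contact_force: [-0.8, 1.3, 6.9]
opening: 0.0116
grip_force: 29.9
```

Request:
step_arm:
  commands:
    - [0,0,0,-0.05,0,0,0]
    - [0,0,0,-0.1,0,0,0]
    - [0,0,0,-0.1,0,0,0]

```text
time: 13.75
tool_pos: [0.5192, -0.0967, 0.0801]
tool_rot: [3.14, -0.001, 0.894]
contact_force: [-0.6, 1.4, 8.1]
opening: 0.0116
grip_force: 29.9
```

Request:
step_arm:
  commands:
    - [0,0,0,-0.05,0,0,0]
    - [0,0,0,-0.05,0,0,0]

```text
time: 13.92
tool_pos: [0.5192, -0.0967, 0.0796]
tool_rot: [3.14, -0.001, 0.894]
contact_force: [-1.3, 2.8, 8.1]
opening: 0.012
grip_force: 29.9
```

Request:
step_arm:
  commands:
    - [0,0,0,-0.05,0,0,0]
    - [0,0,0,-0.05,0,0,0]

```text
time: 14.08
tool_pos: [0.5192, -0.0967, 0.0791]
tool_rot: [3.14, -0.001, 0.894]
contact_force: [-0.4, 0.9, 7.7]
opening: 0.0116
grip_force: 29.9
```

Request:
step_arm:
  commands:
    - [0,0,0,-0.05,0,0,0]
    - [0,0,0,-0.05,0,0,0]

```text
time: 14.25
tool_pos: [0.5192, -0.0967, 0.0787]
tool_rot: [3.14, -0.001, 0.894]
contact_force: [-1.1, 2.1, 7.7]
opening: 0.0117
grip_force: 29.9
```

Request:
step_arm:
  commands:
    - [0,0,0,-0.04,0,0,0]
    - [0,0,0,-0.04,0,0,0]

```text
time: 14.42
tool_pos: [0.5192, -0.0967, 0.0784]
tool_rot: [3.14, -0.001, 0.894]
contact_force: [-1.0, 2.1, 8.4]
opening: 0.0119
grip_force: 29.9
```

Request:
step_arm:
  commands:
    - [0,0,0,-0.04,0,0,0]
    - [0,0,0,-0.04,0,0,0]

```text
time: 14.58
tool_pos: [0.5193, -0.0967, 0.0783]
tool_rot: [3.14, -0.001, 0.894]
contact_force: [-1.8, 1.2, 10.3]
opening: 0.0117
grip_force: 29.9
```

Request:
step_arm:
  commands:
    - [0,0,0,-0.04,0,0,0]
    - [0,0,0,-0.04,0,0,0]

```text
time: 14.75
tool_pos: [0.5193, -0.0967, 0.0781]
tool_rot: [3.14, -0.001, 0.894]
contact_force: [-3.2, 2.7, 12.9]
opening: 0.0117
grip_force: 29.9
```

The stop is clear now: force went from 8.4 to 12.9 N within 0.3 mm, with about 4.5 N on the stop. Turning, held down.

Request:
step_arm:
  commands:
    - [0,0,0,0,0,0,-0.03]
    - [0,0,0,0,0,0,-0.06]
    - [0,0,0,0,0,0,-0.09]
    - [0,0,0,0,0,0,-0.12]
    - [0,0,0,0,0,0,-0.12]

```text
time: 15.17
tool_pos: [0.5193, -0.0967, 0.0781]
tool_rot: [3.14, -0.001, 0.773]
contact_force: [-2.0, 2.0, 12.2]
opening: 0.0118
grip_force: 29.9
```

Run:
```python
from h import *
s=observe();print(s["time"],s["tool_pos"],s["tool_rot"],s["contact_force"],s["torque"])
```

```text
15.1667 [ 0.51930514 -0.0967087   0.07811513] [ 3.13972183e+00 -9.74369872e-04  7.72596263e-01] [-1.99251225  1.95224394 12.23939869] [0.28357579 0.63404114 0.04824428]
```

Free turning, low torque. Continuing.

Request:
step_arm:
  commands:
    - [0,0,0,0,0,0,-0.03]
    - [0,0,0,0,0,0,-0.06]
    - [0,0,0,0,0,0,-0.09]
    - [0,0,0,0,0,0,-0.12]
    - [0,0,0,0,0,0,-0.15]

```text
time: 15.58
tool_pos: [0.5193, -0.0967, 0.0781]
tool_rot: [3.14, -0.001, 0.623]
contact_force: [-2.4, 1.9, 11.9]
opening: 0.0117
grip_force: 29.9
```

Run:
```python
from h import *
s=observe();print(s["time"],s["tool_pos"],s["tool_rot"],s["contact_force"],s["torque"])
```

```text
15.5833 [ 0.51931986 -0.09665768  0.07811636] [ 3.13990260e+00 -1.28131635e-03  6.22779687e-01] [-2.39262147  1.87866984 11.89364381] [0.37792664 0.61245738 0.12895203]
```

Request:
step_arm:
  commands:
    - [0,0,0,0,0,0,-0.03]
    - [0,0,0,0,0,0,-0.06]
    - [0,0,0,0,0,0,-0.09]
    - [0,0,0,0,0,0,-0.12]
    - [0,0,0,0,0,0,-0.12]

```text
time: 16.0
tool_pos: [0.5193, -0.0966, 0.0781]
tool_rot: [3.14, -0.001, 0.503]
contact_force: [-2.6, 2.2, 13.2]
opening: 0.0117
grip_force: 29.9
```

Run:
```python
from h import *
s=observe();print(s["time"],s["tool_pos"],s["tool_rot"],s["contact_force"],s["torque"])
```

```text
16.0 [ 0.51927667 -0.0966319   0.07809967] [ 3.14022036e+00 -1.39707593e-03  5.02555557e-01] [-2.62500818  2.20290696 13.15230969] [0.36483433 0.6968379  0.09700056]
```

Request:
step_arm:
  commands:
    - [0,0,0,0,0,0,-0.03]
    - [0,0,0,0,0,0,-0.06]
    - [0,0,0,0,0,0,-0.09]
    - [0,0,0,0,0,0,-0.12]
    - [0,0,0,0,0,0,-0.13]

```text
time: 16.42
tool_pos: [0.5192, -0.0966, 0.0781]
tool_rot: [3.14, -0.002, 0.373]
contact_force: [-2.1, 2.6, 12.3]
opening: 0.0119
grip_force: 29.9
```

Request:
step_arm:
  commands:
    - [0,0,0,0,0,0,0]
    - [0,0,0,0,0,0,0]

```text
time: 16.58
tool_pos: [0.5193, -0.0966, 0.0781]
tool_rot: [3.14, -0.002, 0.374]
contact_force: [-2.1, 2.6, 12.1]
opening: 0.0117
grip_force: 29.9
```

Run:
```python
from h import *
import pickle
m=camera_model("wrist");a=read_camera("wrist");s=observe();print(s["time"],s["tool_pos"],s["tool_rot"],s["contact_force"],s["torque"])
pickle.dump(m,open("m7.pkl","wb"));cv2.imwrite("pics/w7f.png",a[:,:,::-1])
c=a[60:210,180:380,::-1].astype(float)
c=np.clip(255*(c/255)**.5,0,255).astype(np.uint8)
cv2.imwrite("pics/w7.png",cv2.resize(c,(800,600),interpolation=2))
```

```text
16.6333 [ 0.51924579 -0.09660903  0.07809781] [ 3.14050225e+00 -1.57099094e-03  3.74066919e-01] [-3.09181883  2.09374809 13.03320723] [0.3530637  0.69567566 0.10897765]
```

View pics/w7.png

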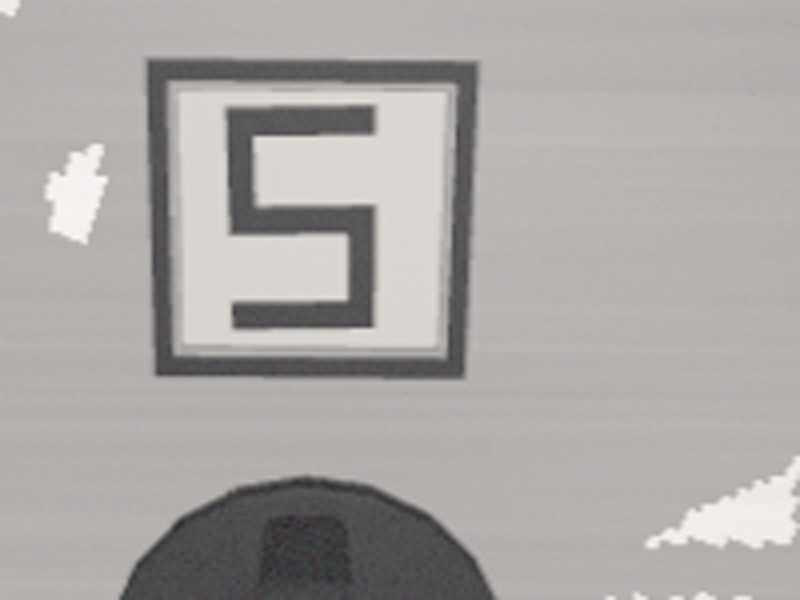

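The 5 is in the window and nearly square, about 0.01 rad short. I'll add that, then let the dial rise slowly.

Request:
step_arm:
  commands:
    - [0,0,0,0,0,0,-0.01]
    - [0,0,0,0.05,0,0,-0.01]
    - [0,0,0,0.1,0,0,-0.01]
    - [0,0,0,0.15,0,0,-0.01]
    - [0,0,0,0.2,0,0,-0.01]

```text
time: 17.05
tool_pos: [0.519, -0.0965, 0.0795]
tool_rot: [3.141, -0.001, 0.364]
contact_force: [-0.7, 2.5, 6.6]
opening: 0.012
grip_force: 29.9
```

Request:
step_arm:
  commands:
    - [0,0,0,0.05,0,0,0]
    - [0,0,0,0.1,0,0,0]
    - [0,0,0,0.15,0,0,0]
    - [0,0,0,0.2,0,0,0]
    - [0,0,0,0.2,0,0,0]

```text
time: 17.47
tool_pos: [0.519, -0.0965, 0.0814]
tool_rot: [3.141, -0.001, 0.364]
contact_force: [-0.6, 2.7, 7.1]
opening: 0.0112
grip_force: 29.9
```

Request:
step_arm:
  commands:
    - [0,0,0,0.05,0,0,0]
    - [0,0,0,0.1,0,0,0]
    - [0,0,0,0.15,0,0,0]
    - [0,0,0,0.15,0,0,0]

```text
time: 17.8
tool_pos: [0.519, -0.0965, 0.0828]
tool_rot: [3.141, -0.001, 0.364]
contact_force: [-0.9, 1.6, 6.6]
opening: 0.0119
grip_force: 29.9
```

Request:
step_arm:
  commands:
    - [0,0,0,0.05,0,0,0]
    - [0,0,0,0.1,0,0,0]
    - [0,0,0,0.15,0,0,0]
    - [0,0,0,0.15,0,0,0]

```text
time: 18.13
tool_pos: [0.519, -0.0965, 0.0842]
tool_rot: [3.141, -0.001, 0.364]
contact_force: [-0.7, 2.1, 5.0]
opening: 0.0117
grip_force: 29.9
```

Request:
step_arm:
  commands:
    - [0,0,0,0.05,0,0,0]
    - [0,0,0,0.1,0,0,0]
    - [0,0,0,0.1,0,0,0]

```text
time: 18.38
tool_pos: [0.5189, -0.0965, 0.0849]
tool_rot: [3.141, -0.0, 0.364]
contact_force: [-0.4, 2.3, 4.2]
opening: 0.0115
grip_force: 29.9
```

Run:
```python
from h import *
s=observe();print(s["time"],s["tool_pos"],s["tool_rot"],s["contact_force"],s["torque"])
```

```text
18.3833 [ 0.51888947 -0.09654538  0.08486243] [ 3.14133849e+00 -4.88776277e-04  3.64030219e-01] [-0.42057577  2.27035348  4.21398085] [0.29234022 0.18613025 0.06210532]
```

Force is falling below 5 N, so the dial is reaching home. I'll relieve the rest and open.

Request:
step_arm:
  commands:
    - [0,0,0,0.05,0,0,0]
    - [0,0,0,0.05,0,0,0]
    - [0,0,0,0.05,0,0,0]

```text
time: 18.63
tool_pos: [0.5187, -0.0965, 0.0849]
tool_rot: [-3.141, 0.0, 0.364]
contact_force: [1.1, 1.6, -0.6]
opening: 0.0117
grip_force: 29.9
```

Request:
step_arm:
  commands:
    - [0.15,0,0,0,0,0,0]
    - [0.25,0,0,0,0,0,0]
    - [0.3,0,0,0,0,0,0]
    - [0.3,0,0,0,0,0,0]

```text
time: 18.97
tool_pos: [0.5186, -0.0969, 0.0851]
tool_rot: [3.141, 0.0, 0.364]
contact_force: [-0.5, 0.0, -0.1]
opening: 0.0264
grip_force: 0.0
```

Request:
step_arm:
  commands:
    - [0.35,0,0,1,0,0,0]
    - [0.35,0,0,3,0,0,0]
    - [0.35,0,0,6,0,0,0]
    - [0.35,0,0,8,0,0,0]
    - [0.35,0,0,9,0,0,0]

```text
time: 19.38
tool_pos: [0.5201, -0.0972, 0.1788]
tool_rot: [3.138, -0.004, 0.364]
contact_force: [-0.1, -0.8, 0.6]
opening: 0.0321
grip_force: 0.0
```

Request:
step_arm:
  commands:
    - [0.35,0,0,1,0,0,0]
    - [0.35,0,0,2,0,0,0]
    - [0.35,0,0,2,0,0,0]
    - [0.35,0,0,2,0,0,0]

```text
time: 19.72
tool_pos: [0.5186, -0.0966, 0.1948]
tool_rot: [-3.141, 0.0, 0.364]
contact_force: [-0.7, -0.3, -0.1]
opening: 0.0321
grip_force: 0.0
```

Run:
```python
from h import *
a=read_camera("wrist");s=observe();print(s["time"],s["tool_pos"],s["tool_rot"],s["contact_force"])
c=a[80:230,160:360,::-1].astype(float)
c=np.clip(255*(c/255)**.5,0,255).astype(np.uint8)
cv2.imwrite("pics/w8.png",cv2.resize(c,(800,600),interpolation=2))
```

```text
19.7667 [ 0.51823511 -0.0965262   0.19426487] [-3.14066853e+00  1.30881394e-03  3.63802754e-01] [-0.30452603  0.11936204 -0.08800568]
```

View pics/w8.png

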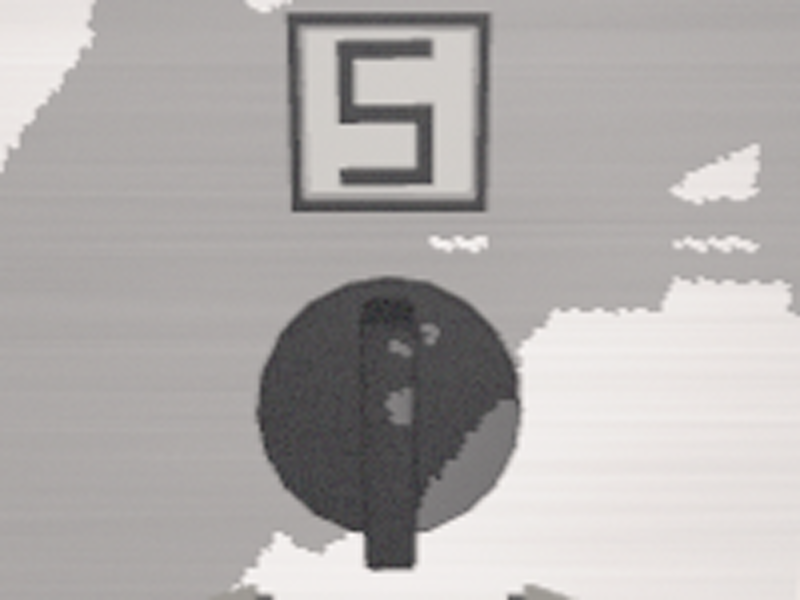

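The 5 stands square in the window, the bar lies along the doser's axis, and the dial came up against its hard upper end at about 5 N of spring force. The gripper is clear, so I'm handing in.

```bash
python3 -c "
from cell import *
print(hand_in())"
```

```text
the job is handed in; nothing more can be done
None
```

I set the doser to 5 and handed it in: the last picture showed the 5 square in the window and, by feel, the dial came fully up; the gripper is clear, but hand-in returned no verdict.

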